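Index the banding wheel and set its push-push rim lock by feel

TASK

Get the banding wheel ready for a stencil: turn it by its upright peg until the peg stands in line with the rim-lock housing, as close to it as it comes, and leave it locked there. The lock is a push-push button under a rubber boot that looks the same whether the lock is on or off, so find out by feel: never force the wheel round while it is locked, and press the boot gently. Leave the bowl standing in the middle of the wheel and everything else where it is.

Things in the scene. Friction and masses are not known exactly. Their poses are not given: they have to be found in the camera images.
- turntable: Fixed banding wheel (grey cast foot). Origin on the table under the wheel's axis, z up. Its lock housing is a grey upright block 54 x 54 mm, 95 mm tall, centred 160 mm from the wheel axis along the body's +y. The round aluminium wheelhead is 230 mm across, its top 88 mm above the table; between its rim and the housing is an 18 mm gap.
- wheel (a joint): Turn of the wheelhead about its upright axis, rad, growing anticlockwise from above; 0 (or a full turn, 6.283) = peg in line with the lock housing and nearest it. Starts between 0.5 and 5.78; stays where left. Free, it needs 1 N at the peg. The lock holds it in notches 0.105 rad apart, one at 0 (locking may turn it 0.05 to a notch). Pushing the peg with 25 N or more while locked is forcing it.
- peg (a point): Middle of the upright round steel peg on the wheelhead, 16 mm in diameter, 36 mm tall (18 mm above and below this point), 88 mm from the wheel axis; it travels in a circle with the wheel. Round, so a gripper may hold it at any yaw and slip round it.
- boot_top (a point): Centre of the flat top of the black rubber boot on the lock housing: 29 mm across, 114 mm above the table, 19 mm above the housing's top. It moves straight down when pressed, always springs back up, and looks the same with the lock on or off. More than 25 N damages it.
- lock (a point): Centre of the lock housing's top, under the boot. Hidden push-push plunger. Lock OFF: boot sinks softly (1 N) only about 1 mm, then a spring resists with 5 to 6 N (9 to 10 N deeper). Lock ON: boot sinks softly (1 N) about 8 mm, then meets 9 N. Pressing past 12.5 mm (11 N; hard stop at 13 mm; 16 N is ample) and letting go flips the state; a press under 10 mm changes nothing.
- bowl: Loose terracotta bowl, 84 mm across, 45 mm tall, standing in the middle of the wheelhead and turning with it; origin at the centre of its foot.
- jar_small: Loose glaze jar, 48 mm across, 62 mm tall, standing beside the lock housing; origin at its foot.
- rib: Loose flat wooden rib, 30 x 75 x 8 mm, lying on the other side of the lock housing; origin at its underside.
- glaze0: Loose glaze jar, 66 mm across, 85 mm tall, standing well to the right of the wheel; origin at its foot.
- glaze1: Loose glaze jar, 66 mm across, 85 mm tall, standing well to the right of the wheel; origin at its foot.
- glaze2: Loose glaze jar, 66 mm across, 85 mm tall, standing well to the right of the wheel; origin at its foot.
- saucer: Loose blue plate, 150 mm across, to the right; origin at its foot.
- cup: Loose white cup, 76 mm across, 90 mm tall, to the left; origin at its foot.
- wheel_centre (a point): Point on the wheel axis at the wheelhead's top face, 88 mm above the table; fixed.

How it is judged:
By the outcome, as a careful person would: the job done as asked, in the order asked, and still so for the second after the job is handed in, with the robot touching nothing.
It also fails if it takes over 69 s, if anything falls off the work surface, if the arm or the gripper's body presses on something with over 40 N, if the wrist force passes 120 N, or if a joint passes its speed limit or range.

ROBOT

A 6-joint arm with a two-finger parallel gripper is mounted at the origin on the work surface. World frame = base frame: x ahead of the robot, y to its left, z up, the work surface at z = 0. Lengths are in m, angles in rad, forces in N, time in s.
With the tool pointing down it reaches from about 0.4 to 0.825 m from the base axis. Payload 7 kg.
Tool frame: the origin (TCP) lies midway between the tips of the shut fingers; the grasp point (between the pads) lies 19 mm behind it; z points along the fingers, y is the line along which they close (so a half turn about z gives the same grasp; the last joint's range is limited). The gripper opens to 88 mm and grips with 3 to 60 N. Pads are 19 mm wide; open, the fingers measure 130 mm over their backs; the gripper's body (78 mm by 193 mm) begins 47 mm behind the grasp point.
Start: joints at [-0.833, 0.359, 0.012, 0, -1.224, -0.288], TCP at [0.293, -0.608, 0.227] pointing down, gripper open.
Joint ranges: [-3.07, 3.07], [-1.43, 2.12], [-1.02, 1.25], [-3.03, 1.67], [-3.05, -0], [-3.03, 3.03]. Speed limits (rad/s): [2.39, 2.39, 3.01, 3.14, 3.14, 3.14].

INTERFACE

Orientations are given as [roll, pitch, yaw] about the fixed x, y, z axes, in that order (R = Rz(yaw) Ry(pitch) Rx(roll)).
In Python, from station import monitor, viewer, arm gives the robot as it stands.
- The arm moves only by the tool move_arm, never from a script. Its argument "deltas" is a list that holds one entry, the list of rows, each a list of 7 numbers: the turn, a rotation vector about the tool's x, y, z in degrees, then the shift along the tool's x, y, z in m, then the finger opening in m, from 0 to 0.0876. A call has 1 to 12 rows; each row is the pose to reach, as a shift and turn from the pose commanded when the call began, along the tool's axes at that moment; what a row does not reach only later rows make up. A row lasts 1/12 s, in which the tool goes at most 41.7 mm and 7.16 degrees, less where a joint would pass 70% of its speed; a pose out of reach is approached as far as the arm can. A call with a gripper value outside its range is refused whole. The fingers move at their own pace and stop on an object; "force" is the grip in N (left out, the last holds). Time passes only in rows, so rows that repeat a pose let the fingers close. It gives the time, the measured TCP pose, the force and the opening at its end, in the units of the state.
- monitor.get_state(): the state, without advancing time (a new reading comes with each control period).
- viewer.grab_frame(name): name is "side" or "top"; returns a dict with "frame" (480x640x3 uint8, blue, green, red), "vfov" (degrees; the focal length in pixels is half the picture's height over the tangent of half this angle, whatever the lens; pixels are square), "cx", "cy" (the principal point, pixels), "D" ([k1, k2, p1, p2, k3] as OpenCV has them; the pictures are not rectified), "xyz" and "orientation" of the camera in the world. Camera axes: x right, y down, z forward; pixel columns grow to the right and rows downward; lengths in m; the calibration is good to about 2 mm. A picture is of the moment at which its call begins. There is no depth.
- arm.job_done(): hands the job in, once; it reports no verdict.
The state is a dict: "t": time; "q": joint angles; "qd": joint speeds; "joint_efforts": joint torques, N m; "eef_pos": TCP position; "ee_rot": TCP orientation; "force": force on the tool from outside, world axes, zero at the start; "moment": the same for the moment, N m; "width": finger opening in m.
Only numpy, scipy, OpenCV 4.12 (cv2) and the standard library are available. Lean on these libraries where they do the work, as an engineer would, in place of code of your own. Each camera call takes 0.05 s, during which the arm holds its last target. There are 200 camera calls.

## Working session

There is one attempt and no reset: what is moved stays moved. The work goes in short steps, Python scripts to look and compute and a tool call to move; the robot and the scene stay as the last step left them, time stands still between calls to the robot, and variables do not carry over. Pictures are saved under pics/ and viewed, on a budget of 10 in all, crops included, one or two more only if the job needs it, and the job is handed in when it is done.

Besides the shell and the picture viewer there is one more tool, called after "Request:" by a JSON object that holds its "api" and its "payload", one argument or row to a line. move_arm: Moves the arm, as the interface text tells. Its arguments: {"type":"object","properties":{"deltas":{"type":"array","items":{"type":"array","items":{"type":"array","items":{"type":"number"}}}},"force":{"type":"number"}},"required":["deltas"]}

```bash
mkdir -p pics
cat > h.py <<'E'
import numpy as np, cv2
from scipy.spatial.transform import Rotation as R
from station import monitor, viewer, arm
def grab(n,save=None):
    f=viewer.grab_frame(n)
    if save: cv2.imwrite('pics/'+save,f['frame'])
    return f
def K(f):
    h=f['frame'].shape[0]; fl=h/2/np.tan(np.radians(f['vfov'])/2)
    return np.array([[fl,0,f['cx']],[0,fl,f['cy']],[0,0,1.]])
def rot(f):
    o=np.array(f['orientation'],float)
    return o if o.shape==(3,3) else R.from_euler('xyz',o).as_matrix()
def ray(f,uv,z):
    p=cv2.undistortPoints(np.array(uv,float).reshape(-1,1,2),K(f),np.array(f['D'],float)).reshape(-1,2)
    d=np.c_[p,np.ones(len(p))]@rot(f).T; c=np.array(f['xyz'],float)
    return c+d*((z-c[2])/d[:,2])[:,None]
def proj(f,P):
    Rm=rot(f); c=np.array(f['xyz'],float)
    rv=cv2.Rodrigues(Rm.T)[0]
    return cv2.projectPoints(np.array(P,float).reshape(-1,1,3),rv,-Rm.T@c,K(f),np.array(f['D'],float))[0].reshape(-1,2)
def st():
    s=monitor.get_state()
    for k in ('t','q','eef_pos','ee_rot','force','width'): print(k,np.round(s[k],4))
    return s
E
python3 - <<'E'
from h import *
for n in('top','side'):
    f=grab(n,n+'0.png'); print({k:v for k,v in f.items() if k!='frame'})
st()
E
```

```text
{'vfov': 52.13337046944771, 'cx': 316.1641637178358, 'cy': 234.784254252868, 'D': array([0.02184801, 0.        , 0.        , 0.        , 0.        ]), 'xyz': array([0.46881527, 0.00279436, 1.08576351]), 'orientation': array([-3.04360562,  0.00474148, -1.55055629])}
{'vfov': 49.019230766435086, 'cx': 322.69721704815976, 'cy': 233.78977262267972, 'D': array([-0.05300492,  0.        ,  0.        ,  0.        ,  0.        ]), 'xyz': array([0.20870113, 0.84759176, 0.80968918]), 'orientation': array([-2.24245129, -0.01313086, -2.72765821])}
t 0.1
q [-8.3290e-01  3.5930e-01  1.1200e-02 -3.0000e-04 -1.2241e+00 -2.8810e-01]
eef_pos [ 0.2933 -0.6075  0.2257]
ee_rot [ 3.1401e+00 -2.0000e-04 -2.6919e+00]
force [ 0.1841  0.5708 -1.0096]
width 0.0875
```

View pics/top0.png

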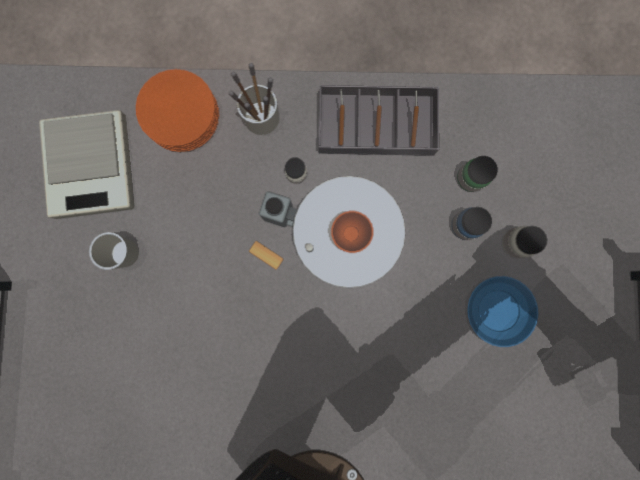

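View pics/side0.png

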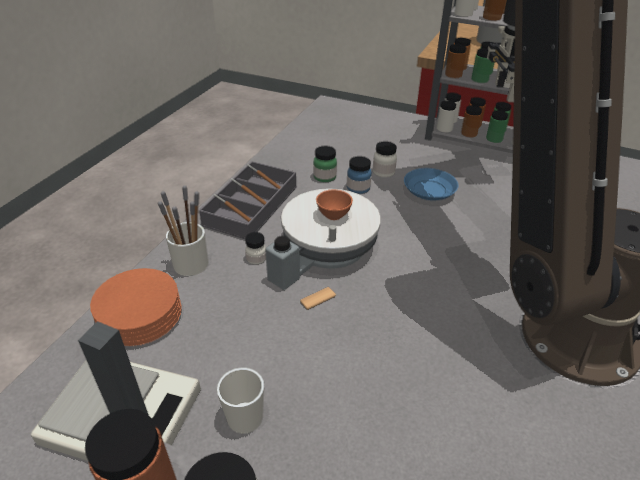

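The top view shows the wheel at about (349,231), peg at (309,247), boot at (274,206), jar_small at (295,168) and rib at (266,255). The peg is about 60° anticlockwise or clockwise from the housing. Next I turn these into positions.

```bash
cat >> h.py <<'E'
def wheel(f):
    g=f['frame'].astype(int); m=((g.min(2)>120)).astype(np.uint8)
    m[:, :285]=0; m[:,415:]=0; m[:170]=0; m[295:]=0
    c=max(cv2.findContours(m,0,1)[0],key=cv2.contourArea)
    p=ray(f,cv2.convexHull(c).reshape(-1,2),0.088)[:,:2]
    (cx,cy),r=cv2.minEnclosingCircle(p.astype(np.float32)); return np.array([cx,cy]),r
E
python3 - <<'E'
from h import *
f=grab('top'); c,r=wheel(f); print('wheel',c,r)
g=f['frame']; big=lambda u,v,w:cv2.resize(g[v-w:v+w,u-w:u+w],(400,400),interpolation=cv2.INTER_CUBIC)
cv2.imwrite('pics/crop.png',np.hstack([big(309,245,20),big(275,206,20)]))
for n,uv,z in(('boot',(274,206),.114),('peg',(309,247),.124),('jar',(295,163),.062),('rib',(266,255),.008)): print(n,ray(f,[uv],z)[0])
f=grab('side')
g=f['frame']
for n,uv,z in(('boot',(282,242),.114),('pegtop',(332.5,227),.124)): print(n,ray(f,[uv],z)[0])
E
```

```text
wheel [ 0.57370651 -0.05702356] 0.11800632625818253
boot [0.62045639 0.0949092  0.114     ]
peg [0.5388541 0.0228543 0.124    ]
jar [0.72181249 0.0577902  0.062     ]
rib [0.5277985  0.11943041 0.008     ]
boot [0.61828112 0.10309243 0.114     ]
pegtop [0.53779269 0.02421705 0.124     ]
```

View pics/crop.png

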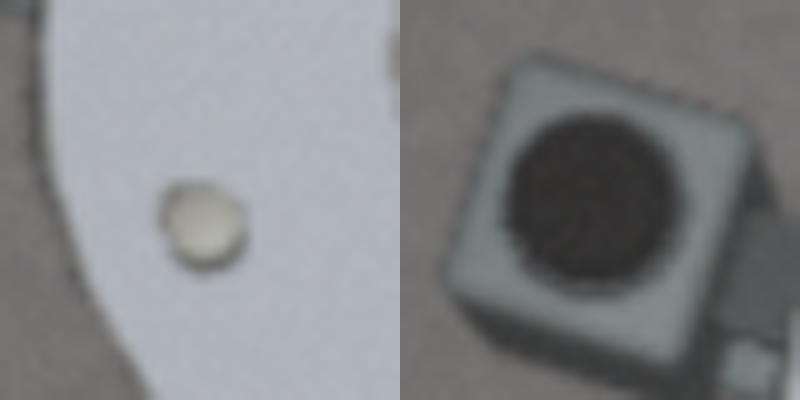

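The wheel angle is about +0.71 rad, with the peg at azimuth 113.6° and the housing at 73°. I'll start by feeling the boot with shut fingers. This is the move to above it.

```bash
cat >> h.py <<'E'
def delta(pos,yaw_deg):
    s=monitor.get_state(); A=R.from_euler('xyz',s['ee_rot']); B=R.from_euler('xyz',[np.pi,0,np.radians(yaw_deg)])
    print('turn',np.round((A.inv()*B).as_rotvec(degrees=True),2),'shift',np.round(A.inv().apply(np.array(pos)-s['eef_pos']),4))
E
python3 -c "
from h import *
delta([.62,.095,.2],-107)"
```

```text
turn [ 6.000e-02  2.000e-02 -4.723e+01] shift [-0.5996  0.4907  0.0264]
```

Request:
{"api": "move_arm", "payload": {
  "deltas": [
    [[0,0,-4,-0.025,0.02,0,0],[0,0,-8,-0.05,0.041,0,0],[0,0,-12,-0.075,0.061,0,0],[0,0,-16,-0.1,0.082,0,0],[0,0,-20,-0.125,0.102,0,0],[0,0,-24,-0.15,0.123,0,0],[0,0,-28,-0.175,0.143,0,0],[0,0,-32,-0.2,0.164,0,0],[0,0,-36,-0.225,0.184,0,0],[0,0,-40,-0.25,0.205,0,0],[0,0,-44,-0.275,0.225,0,0],[0,0,-47.2,-0.3,0.245,0,0]]
  ]
}}

```text
t: 1.2
eef_pos: [0.4574, -0.2552, 0.2267]
ee_rot: [-3.141, 0.0, -1.864]
force: [0.4, -1.2, -0.1]
width: 0.0132
```

```bash
python3 -c "
from h import *
st(); delta([.62,.095,.2],-107)"
```

```text
t 1.2
q [-1.3410e-01  1.0890e-01 -3.1840e-01 -1.0000e-04 -1.1433e+00 -1.5940e-01]
eef_pos [ 0.4574 -0.2552  0.2267]
ee_rot [-3.1414e+00  1.0000e-04 -1.8643e+00]
force [ 0.3937 -1.1653 -0.1383]
width 0.0132
turn [-0.01  0.01  0.18] shift [-0.3823 -0.0543  0.0267]
```

Request:
{"api": "move_arm", "payload": {
  "deltas": [
    [[0,0,0,-0.038,-0.005,0.003,0],[0,0,0,-0.076,-0.011,0.005,0],[0,0,0,-0.114,-0.016,0.008,0],[0,0,0,-0.152,-0.022,0.011,0],[0,0,0,-0.19,-0.027,0.013,0],[0,0,0,-0.228,-0.032,0.016,0],[0,0,0,-0.266,-0.038,0.019,0],[0,0,0,-0.304,-0.043,0.021,0],[0,0,0,-0.34,-0.048,0.024,0],[0,0,0,-0.37,-0.053,0.026,0],[0,0,0,-0.382,-0.054,0.027,0],[0,0,0,-0.382,-0.054,0.027,0]]
  ]
}}

```text
t: 2.2
eef_pos: [0.6212, 0.0951, 0.1984]
ee_rot: [3.141, -0.001, -1.866]
force: [-0.2, -0.2, 0.2]
width: 0.0003
```

```bash
python3 -c "
from h import *
st(); delta([.62,.095,.122],-107)"
```

```text
t 2.2
q [ 4.6200e-01  3.0230e-01 -1.3580e-01 -1.0000e-04 -1.1339e+00 -7.5670e-01]
eef_pos [0.6212 0.0951 0.1984]
ee_rot [ 3.1406e+00 -8.0000e-04 -1.8655e+00]
force [-0.1937 -0.2256  0.2047]
width 0.0003
turn [ 0.06 -0.04  0.11] shift [0.0004 0.001  0.0764]
```

Request:
{"api": "move_arm", "payload": {
  "deltas": [
    [[0,0,0,0,0.001,0.012,0],[0,0,0,0,0.001,0.024,0],[0,0,0,0,0.001,0.036,0],[0,0,0,0,0.001,0.048,0],[0,0,0,0,0.001,0.06,0],[0,0,0,0,0.001,0.068,0],[0,0,0,0,0.001,0.074,0],[0,0,0,0,0.001,0.076,0],[0,0,0,0,0.001,0.076,0],[0,0,0,0,0.001,0.076,0],[0,0,0,0,0.001,0.076,0]]
  ]
}}

```text
t: 3.12
eef_pos: [0.62, 0.0931, 0.1242]
ee_rot: [-3.141, 0.001, -1.868]
force: [0.1, -0.2, 0.1]
width: 0.0002
```

```bash
python3 -c "
from h import *
st(); delta([.62,.095,.115],-107)
grab('side','s1.png')
import cv2
g=cv2.imread('pics/s1.png')[150:330,200:440]; cv2.imwrite('pics/s1c.png',cv2.resize(g,None,fx=3,fy=3))"
```

```text
t 3.1167
q [ 4.600e-01  3.607e-01 -2.333e-01  2.000e-04 -9.758e-01 -7.572e-01]
eef_pos [0.62   0.0931 0.1242]
ee_rot [-3.1407e+00  6.0000e-04 -1.8678e+00]
force [ 0.123  -0.1728  0.1413]
width 0.0002
turn [-0.05  0.03 -0.02] shift [-0.0018  0.0006  0.0092]
```

View pics/s1c.png

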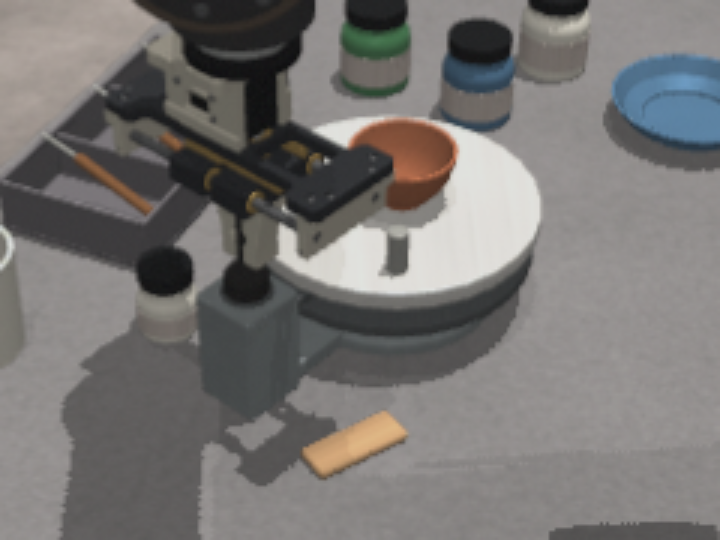

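The shut fingers stand centred over the boot, at about (245,275) in the crop, and clear of everything else. Now a gentle descent.

Request:
{"api": "move_arm", "payload": {
  "deltas": [
    [[0,0,0,-0.001,0,0.003,0],[0,0,0,-0.001,0,0.006,0],[0,0,0,-0.001,0,0.008,0],[0,0,0,-0.001,0,0.01,0],[0,0,0,-0.001,0,0.01,0],[0,0,0,-0.001,0,0.01,0]]
  ]
}}

```text
t: 3.67
eef_pos: [0.6198, 0.094, 0.1138]
ee_rot: [3.141, -0.0, -1.868]
force: [-0.8, 0.5, 4.6]
width: 0.0005
```

Request:
{"api": "move_arm", "payload": {
  "deltas": [
    [[0,0,0,0,0,0.001,0],[0,0,0,0,0,0.002,0],[0,0,0,0,0,0.002,0],[0,0,0,0,0,0.002,0]]
  ]
}}

```text
t: 4.0
eef_pos: [0.6199, 0.0939, 0.1127]
ee_rot: [-3.141, 0.0, -1.868]
force: [-4.6, 0.8, 10.0]
width: 0.0008
```

Request:
{"api": "move_arm", "payload": {
  "deltas": [
    [[0,0,0,0,0,0.001,0],[0,0,0,0,0,0.002,0],[0,0,0,0,0,0.002,0],[0,0,0,0,0,0.002,0]]
  ]
}}

```text
t: 4.33
eef_pos: [0.6199, 0.0939, 0.11]
ee_rot: [-3.141, 0.0, -1.868]
force: [-1.6, 1.2, 5.9]
width: 0.0006
```

Request:
{"api": "move_arm", "payload": {
  "deltas": [
    [[0,0,0,0,0,0,0],[0,0,0,0,0,0,0],[0,0,0,0,0,0,0]]
  ]
}}

```text
t: 4.58
eef_pos: [0.6198, 0.0939, 0.11]
ee_rot: [-3.141, 0.0, -1.868]
force: [-3.3, 1.6, 6.0]
width: 0.0004
```

Request:
{"api": "move_arm", "payload": {
  "deltas": [
    [[0,0,0,0,0,0.001,0],[0,0,0,0,0,0.002,0],[0,0,0,0,0,0.002,0]]
  ]
}}

```text
t: 4.83
eef_pos: [0.6199, 0.0939, 0.1082]
ee_rot: [-3.141, 0.0, -1.868]
force: [-4.2, -0.5, 8.2]
width: 0.0004
```

Request:
{"api": "move_arm", "payload": {
  "deltas": [
    [[0,0,0,0,0,-0.002,0],[0,0,0,0,0,-0.004,0],[0,0,0,0,0,-0.004,0]]
  ]
}}

```text
t: 5.08
eef_pos: [0.6199, 0.0939, 0.1122]
ee_rot: [-3.141, 0.0, -1.868]
force: [-3.2, 0.8, 7.4]
width: 0.0001
```

Lock is OFF: 6–8 N at 4–6 mm, where a locked boot would give about 1 N. I'll lift off and go to the peg.

Request:
{"api": "move_arm", "payload": {
  "deltas": [
    [[0,0,0,0,0,-0.015,0],[0,0,0,0,0,-0.03,0],[0,0,0,0,0,-0.045,0],[0,0,0,0,0,-0.05,0.05],[0,0,0,0,0,-0.05,0.05],[0,0,0,0,0,-0.05,0.05]]
  ]
}}

```text
t: 5.58
eef_pos: [0.6197, 0.0939, 0.161]
ee_rot: [3.141, 0.0, -1.868]
force: [-0.6, -0.7, -0.2]
width: 0.0151
```

```bash
python3 -c "
from h import *
st(); delta([.5385,.023,.160],-107)"
```

```text
t 5.5833
q [ 4.6120e-01  3.2810e-01 -1.8910e-01 -4.0000e-04 -1.0537e+00 -7.5840e-01]
eef_pos [0.6197 0.0939 0.161 ]
ee_rot [ 3.1413e+00  2.0000e-04 -1.8683e+00]
force [-0.633  -0.72   -0.1842]
width 0.0151
turn [ 0.02  0.01 -0.05] shift [0.0916 0.0569 0.001 ]
```

Request:
{"api": "move_arm", "payload": {
  "deltas": [
    [[0,0,0,0.015,0.009,0,0.05],[0,0,0,0.03,0.018,0,0.05],[0,0,0,0.045,0.028,0,0.05],[0,0,0,0.06,0.037,0,0.05],[0,0,0,0.075,0.046,0,0.05],[0,0,0,0.085,0.053,0,0.05],[0,0,0,0.09,0.056,0,0.05],[0,0,0,0.0915,0.057,0,0.05],[0,0,0,0.0915,0.057,0,0.05],[0,0,0,0.0915,0.057,0,0.05]]
  ]
}}

```text
t: 6.42
eef_pos: [0.5392, 0.0235, 0.1615]
ee_rot: [-3.141, 0.0, -1.868]
force: [0.0, -0.0, 0.0]
width: 0.0497
```

```bash
python3 -c "
from h import *
st(); delta([.5385,.023,.094],-107)"
```

```text
t 6.4167
q [ 4.069e-01  1.906e-01 -3.790e-01  1.000e-04 -1.001e+00 -7.040e-01]
eef_pos [0.5392 0.0235 0.1615]
ee_rot [-3.1413e+00  1.0000e-04 -1.8678e+00]
force [ 0.024  -0.0223  0.0381]
width 0.0497
turn [-0.01  0.   -0.02] shift [0.0006 0.0006 0.0675]
```

Request:
{"api": "move_arm", "payload": {
  "deltas": [
    [[0,0,0,0,0,0.01,0.05],[0,0,0,0,0,0.02,0.05],[0,0,0,0,0,0.03,0.05],[0,0,0,0,0,0.04,0.05],[0,0,0,0,0,0.05,0.05],[0,0,0,0,0,0.058,0.05],[0,0,0,0,0,0.064,0.05],[0,0,0,0,0,0.066,0.05],[0,0,0,0,0,0.066,0.05],[0,0,0,0,0,0.066,0.05]]
  ]
}}

```text
t: 7.25
eef_pos: [0.5389, 0.0231, 0.0957]
ee_rot: [-3.141, 0.0, -1.868]
force: [-0.5, -0.1, 0.2]
width: 0.05
```

```bash
python3 -c "
from h import *
st()
grab('side','s2.png');grab('top','t2.png')
import cv2
g=cv2.imread('pics/s2.png')[150:310,200:400]; h=cv2.imread('pics/t2.png')[140:300,230:430];cv2.imwrite('pics/s2c.png',cv2.resize(cv2.hconcat([g,h]),None,fx=2,fy=2))"
```

```text
t 7.25
q [ 4.066e-01  2.620e-01 -4.592e-01  2.000e-04 -8.493e-01 -7.038e-01]
eef_pos [0.5389 0.0231 0.0957]
ee_rot [-3.1413e+00  1.0000e-04 -1.8679e+00]
force [-0.512  -0.1247  0.1851]
width 0.05
```

View pics/s2c.png

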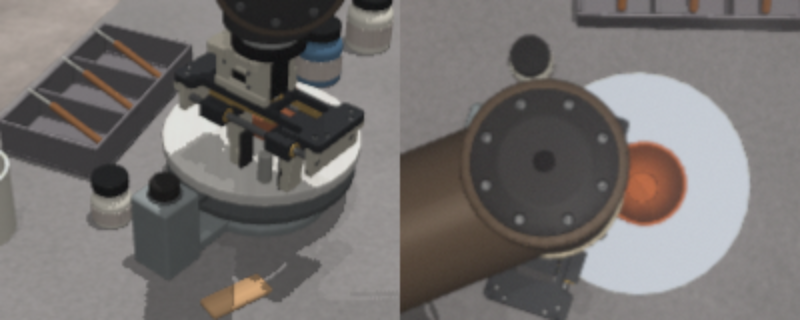

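The peg stands between the open fingers, at about (265,165) in the side crop. The bowl and boot are clear, so I close gently.

Request:
{"api": "move_arm", "payload": {
  "deltas": [
    [[0,0,0,0,0,0,0.012],[0,0,0,0,0,0,0.012],[0,0,0,0,0,0,0.012],[0,0,0,0,0,0,0.012],[0,0,0,0,0,0,0.012],[0,0,0,0,0,0,0.012]]
  ],
  "force": 8
}}

```text
t: 7.85
eef_pos: [0.5387, 0.0231, 0.0956]
ee_rot: [-3.141, 0.0, -1.868]
force: [5.5, -4.4, -2.0]
width: 0.0161
```

Run:
```python
from h import *
s=st(); p=s['eef_pos'][:2]; c=np.array([.5737,-.057]); b=np.array([.6198,.0945])
v=p-c; a0=np.arctan2(v[1],v[0]); w=b-c; a1=np.arctan2(w[1],w[0]); r=np.hypot(*v); print(r,np.degrees([a0,a1]))
A=R.from_euler('xyz',s['ee_rot'])
for a in np.linspace(a0,a1,12):
    q=c+.088*np.array([np.cos(a),np.sin(a)]); d=np.r_[q-c-.088*v/r,0]; print(np.round(A.inv().apply(d),4))
```

```text
t 7.85
q [ 4.066e-01  2.619e-01 -4.596e-01  1.000e-04 -8.490e-01 -7.038e-01]
eef_pos [0.5387 0.0231 0.0956]
ee_rot [-3.1413e+00  1.0000e-04 -1.8679e+00]
force [ 5.4583 -4.3539 -1.9949]
width 0.0161
0.08740076945415827 [113.57968921  73.0754968 ]
[-0. -0.  0.]
[-0.0035 -0.0044  0.    ]
[-0.0068 -0.009   0.    ]
[-0.0097 -0.0139  0.    ]
[-0.0124 -0.0189  0.    ]
[-0.0147 -0.024   0.    ]
[-0.0166 -0.0293  0.    ]
[-0.0183 -0.0348  0.    ]
[-0.0195 -0.0403  0.    ]
[-0.0204 -0.0458  0.    ]
[-0.021  -0.0515  0.    ]
[-0.0212 -0.0571  0.    ]
```

Request:
{"api": "move_arm", "payload": {
  "deltas": [
    [[0,0,0,-0.001,-0.001,0,0.012],[0,0,0,-0.002,-0.0025,0,0.012],[0,0,0,-0.003,-0.0035,0,0.012],[0,0,0,-0.003,-0.0035,0,0.012]]
  ]
}}

```text
t: 8.18
eef_pos: [0.5432, 0.0252, 0.0956]
ee_rot: [-3.141, 0.0, -1.868]
force: [-1.3, 0.6, 2.3]
width: 0.0153
```

It turns freely, which agrees with the boot. I'll follow the arc the rest of the way.

Request:
{"api": "move_arm", "payload": {
  "deltas": [
    [[0,0,0,-0.0005,-0.001,0,0.012],[0,0,0,-0.0038,-0.0055,0,0.012],[0,0,0,-0.0067,-0.0104,0,0.012],[0,0,0,-0.0094,-0.0154,0,0.012],[0,0,0,-0.0117,-0.0205,0,0.012],[0,0,0,-0.0136,-0.0258,0,0.012],[0,0,0,-0.0153,-0.0313,0,0.012],[0,0,0,-0.0165,-0.0368,0,0.012],[0,0,0,-0.0174,-0.0423,0,0.012],[0,0,0,-0.018,-0.048,0,0.012],[0,0,0,-0.0182,-0.0536,0,0.012],[0,0,0,-0.0182,-0.0536,0,0.012]]
  ]
}}

```text
t: 9.18
eef_pos: [0.6008, 0.0262, 0.0953]
ee_rot: [-3.141, -0.0, -1.868]
force: [0.2, 1.6, -1.2]
width: 0.0157
```

Request:
{"api": "move_arm", "payload": {
  "deltas": [
    [[0,0,0,0,0,0,0.04],[0,0,0,0,0,0,0.04],[0,0,0,0,0,0,0.04],[0,0,0,0,0,0,0.04],[0,0,0,0,0,-0.015,0.04],[0,0,0,0,0,-0.03,0.04],[0,0,0,0,0,-0.045,0.04],[0,0,0,0,0,-0.06,0.04],[0,0,0,0,0,-0.075,0.04],[0,0,0,0,0,-0.09,0.04],[0,0,0,0,0,-0.1,0.04]]
  ]
}}

```text
t: 10.1
eef_pos: [0.5998, 0.0267, 0.1974]
ee_rot: [-3.14, 0.001, -1.868]
force: [0.8, 0.1, 0.5]
width: 0.0399
```

Request:
{"api": "move_arm", "payload": {
  "deltas": [
    [[0,0,0,0.02,0.025,0,0.04],[0,0,0,0.02,0.05,0,0.02],[0,0,0,0.04,0.075,0,0],[0,0,0,0.06,0.1,0,0],[0,0,0,0.08,0.125,0,0],[0,0,0,0.08,0.15,0,0],[0,0,0,0.08,0.17,0,0],[0,0,0,0.08,0.17,0,0],[0,0,0,0.08,0.17,0,0]]
  ]
}}

```text
t: 10.85
eef_pos: [0.4129, 0.0001, 0.1962]
ee_rot: [-3.14, 0.001, -1.867]
force: [1.4, -0.5, 0.9]
width: 0.0006
```

```bash
python3 -c "
from h import *
st()
grab('side','s3.png');grab('top','t3.png')
import cv2
g=cv2.imread('pics/s3.png')[190:290,240:340]; h=cv2.imread('pics/t3.png')[180:280,250:350];cv2.imwrite('pics/s3c.png',cv2.resize(cv2.hconcat([g,h]),None,fx=4,fy=4,interpolation=2))"
```

```text
t 10.85
q [ 4.8330e-01 -6.7300e-02 -5.7370e-01  1.0000e-04 -1.0626e+00 -7.7930e-01]
eef_pos [4.129e-01 1.000e-04 1.962e-01]
ee_rot [-3.1402e+00  1.3000e-03 -1.8667e+00]
force [ 1.3615 -0.4936  0.9353]
width 0.0006
```

View pics/s3c.png

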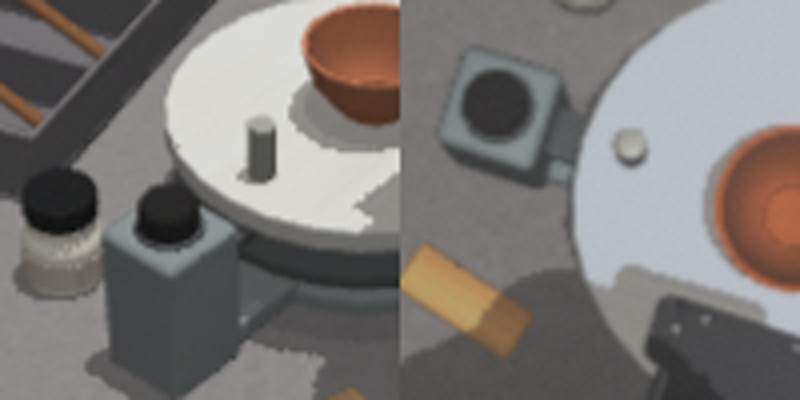

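Side crop: peg top at (262,125), boot top at (168,198). Top crop: peg at (630,147), boot at (497,104), bowl still centred. Now the angle check.

Run:
```python
from h import *
from scipy.optimize import least_squares
f=grab('top')
g0=cv2.imread('pics/top0.png'); f0=dict(f,frame=g0)
m=(g0.min(2)>140).astype(np.uint8); m[:, :285]=0; m[:,415:]=0; m[:170]=0; m[295:]=0
c=max(cv2.findContours(m,0,1)[0],key=cv2.contourArea); p=ray(f,c.reshape(-1,2),.088)[:,:2]
cc=least_squares(lambda x:np.hypot(*(p-x[:2]).T)-x[2],[.574,-.057,.115],loss='soft_l1',f_scale=.001).x; print('circle',cc)
def dark(fr,box,t):  # centroid
    x0,y0,x1,y1=box; a=fr[y0:y1,x0:x1]; mk=(a.max(2)<t).astype(np.uint8)
    k=max(cv2.findContours(mk,0,1)[0],key=cv2.contourArea); (u,v),r=cv2.minEnclosingCircle(k); return u+x0,v+y0
bu=dark(g0,(260,190,290,222),70); print('boot px',bu)
b=ray(f,[bu],.112)[0,:2]
p0=ray(f,[(309.3,247)],.124)[0,:2]; p1=ray(f,[(307.5,216.3)],.124)[0,:2]
x=least_squares(lambda x:[np.hypot(*(p0-x))-.088,np.hypot(*(p1-x))-.088,np.hypot(*(b-x))-.160,(x[0]-cc[0])/1,(x[1]-cc[1])/1],cc[:2]).x
ang=lambda v:np.arctan2(v[1],v[0])
for o in(cc[:2],x): print(o,'b',np.hypot(*(b-o)),ang(b-o),'p',np.hypot(*(p1-o)),'theta',ang(p1-o)-ang(b-o))
print('p0',p0,'p1',p1,'b',b)
fs=grab('side')
ps=ray(fs,[(305.5,221)],.124)[0,:2]; bs=ray(fs,[(282,239.5)],.114)[0,:2]; print('side peg',ps,'boot',bs)
for o in(cc[:2],x): print('side theta',ang(ps-o)-ang(bs-o))
```

```text
circle [ 0.57650099 -0.05698528  0.1129274 ]
boot px (273.754545211792, 205.83636379241943)
[ 0.57650099 -0.05698528] b 0.15896752631569622 1.286487749790346 p 0.08724316924280055 theta 0.01605808856784363
[ 0.5762733  -0.05751154] b 0.15953654279795804 1.2860431180525793 p 0.08781099406199133 theta 0.015590960388824904
p0 [0.53886582 0.02226486] p1 [0.59962435 0.02713773] b [0.62109041 0.09560063]
side peg [0.59899544 0.02907446] boot [0.62205027 0.09575069]
side theta 0.03416314577083979
side theta 0.03361284134119047
```

θ reads about 0.016 from the top view and 0.034 from the side, both inside the ±0.05 capture of the zero notch. Next, press the lock.

```bash
python3 -c "
from h import *
delta([.6203,.095,.196],-107)"
```

```text
turn [ 0.   -0.01 -0.04] shift [-0.1513 -0.1694 -0.0005]
```

Request:
{"api": "move_arm", "payload": {
  "deltas": [
    [[0,0,0,-0.018,-0.02,0,0],[0,0,0,-0.036,-0.04,0,0],[0,0,0,-0.054,-0.06,0,0],[0,0,0,-0.072,-0.08,0,0],[0,0,0,-0.09,-0.101,0,0],[0,0,0,-0.108,-0.121,0,0],[0,0,0,-0.126,-0.141,0,0],[0,0,0,-0.14,-0.157,0,0],[0,0,0,-0.149,-0.167,0,0],[0,0,0,-0.1513,-0.1695,0,0],[0,0,0,-0.1513,-0.1695,0,0]]
  ]
}}

```text
t: 11.97
eef_pos: [0.6206, 0.0949, 0.1939]
ee_rot: [3.14, -0.002, -1.868]
force: [-0.1, 0.3, -0.5]
width: 0.0004
```

Request:
{"api": "move_arm", "payload": {
  "deltas": [
    [[0,0,0,0,0,0.015,0],[0,0,0,0,0,0.03,0],[0,0,0,0,0,0.045,0],[0,0,0,0,0,0.06,0],[0,0,0,0,0,0.068,0],[0,0,0,0,0,0.074,0],[0,0,0,0,0,0.076,0],[0,0,0,0,0,0.076,0],[0,0,0,0,0,0.076,0]]
  ]
}}

```text
t: 12.72
eef_pos: [0.6202, 0.095, 0.1203]
ee_rot: [-3.141, 0.0, -1.868]
force: [0.1, -0.5, 0.3]
width: 0.0005
```

```bash
python3 -c "
from h import *
st();delta([.6203,.095,.108],-107)"
```

```text
t 12.7167
q [ 4.629e-01  3.652e-01 -2.366e-01  3.000e-04 -9.681e-01 -7.601e-01]
eef_pos [0.6202 0.095  0.1203]
ee_rot [-3.1407e+00  5.0000e-04 -1.8679e+00]
force [ 0.1376 -0.4778  0.2808]
width 0.0005
turn [-0.05  0.03 -0.02] shift [ 0.     -0.0001  0.0123]
```

Request:
{"api": "move_arm", "payload": {
  "deltas": [
    [[0,0,0,0,0,0.004,0],[0,0,0,0,0,0.006,0],[0,0,0,0,0,0.008,0],[0,0,0,0,0,0.01,0],[0,0,0,0,0,0.012,0],[0,0,0,0,0,0.014,0],[0,0,0,0,0,0.014,0]]
  ]
}}

```text
t: 13.3
eef_pos: [0.6202, 0.0951, 0.1071]
ee_rot: [-3.14, 0.0, -1.867]
force: [-4.4, 1.7, 12.6]
width: 0.0005
```

Request:
{"api": "move_arm", "payload": {
  "deltas": [
    [[0,0,0,0,0,0.001,0],[0,0,0,0,0,0.002,0],[0,0,0,0,0,0.003,0],[0,0,0,0,0,0.003,0]]
  ]
}}

```text
t: 13.63
eef_pos: [0.621, 0.0951, 0.105]
ee_rot: [-3.139, 0.001, -1.867]
force: [-3.2, -0.9, 15.4]
width: 0.0006
```

Request:
{"api": "move_arm", "payload": {
  "deltas": [
    [[0,0,0,0,0,0.001,0],[0,0,0,0,0,0.001,0],[0,0,0,0,0,0.001,0]]
  ]
}}

```text
t: 13.88
eef_pos: [0.6211, 0.0951, 0.1037]
ee_rot: [-3.139, 0.001, -1.867]
force: [-1.4, -1.1, 11.4]
width: 0.0008
```

Request:
{"api": "move_arm", "payload": {
  "deltas": [
    [[0,0,0,0,0,0.001,0],[0,0,0,0,0,0.001,0],[0,0,0,0,0,0.001,0]]
  ]
}}

```text
t: 14.13
eef_pos: [0.6212, 0.095, 0.103]
ee_rot: [-3.138, 0.001, -1.867]
force: [-2.3, -1.2, 13.0]
width: 0.0005
```

Request:
{"api": "move_arm", "payload": {
  "deltas": [
    [[0,0,0,0,0,0.0005,0],[0,0,0,0,0,0.0005,0],[0,0,0,0,0,0.0005,0]]
  ]
}}

```text
t: 14.38
eef_pos: [0.6213, 0.0951, 0.1026]
ee_rot: [-3.138, 0.001, -1.867]
force: [-2.5, -0.9, 14.1]
width: 0.0002
```

Request:
{"api": "move_arm", "payload": {
  "deltas": [
    [[0,0,0,0,0,0.0007,0],[0,0,0,0,0,0.0007,0],[0,0,0,0,0,0.0007,0]]
  ]
}}

```text
t: 14.63
eef_pos: [0.6214, 0.095, 0.1021]
ee_rot: [-3.138, 0.001, -1.867]
force: [-1.8, -1.4, 14.4]
width: 0.0002
```

Request:
{"api": "move_arm", "payload": {
  "deltas": [
    [[0,0,0,0,0,0.0005,0],[0,0,0,0,0,0.0005,0],[0,0,0,0,0,0.0005,0]]
  ]
}}

```text
t: 14.88
eef_pos: [0.6215, 0.095, 0.1018]
ee_rot: [-3.138, 0.001, -1.867]
force: [-2.8, -2.0, 15.2]
width: 0.0007
```

Request:
{"api": "move_arm", "payload": {
  "deltas": [
    [[0,0,0,0,0,0.0005,0],[0,0,0,0,0,0.0005,0],[0,0,0,0,0,0.0005,0]]
  ]
}}

```text
t: 15.13
eef_pos: [0.6217, 0.095, 0.1014]
ee_rot: [-3.137, 0.002, -1.867]
force: [-2.4, -1.1, 16.2]
width: 0.0003
```

Request:
{"api": "move_arm", "payload": {
  "deltas": [
    [[0,0,0,0,0,0.0005,0],[0,0,0,0,0,0.0005,0],[0,0,0,0,0,0.0005,0]]
  ]
}}

```text
t: 15.38
eef_pos: [0.6217, 0.0951, 0.1011]
ee_rot: [-3.137, 0.002, -1.867]
force: [-1.9, -2.4, 16.4]
width: 0.0005
```

That is 12.9 mm deep at 16 N, which is enough. I'll let go completely, then feel again with a shallow press of 5–6 mm.

Request:
{"api": "move_arm", "payload": {
  "deltas": [
    [[0,0,0,0,0,-0.004,0],[0,0,0,0,0,-0.008,0],[0,0,0,0,0,-0.012,0],[0,0,0,0,0,-0.016,0],[0,0,0,0,0,-0.022,0],[0,0,0,0,0,-0.022,0],[0,0,0,0,0,-0.022,0]]
  ]
}}

```text
t: 15.97
eef_pos: [0.6197, 0.0951, 0.12]
ee_rot: [3.141, 0.0, -1.868]
force: [0.5, 0.7, -0.1]
width: 0.0003
```

Request:
{"api": "move_arm", "payload": {
  "deltas": [
    [[0,0,0,0,0,0.003,0],[0,0,0,0,0,0.006,0],[0,0,0,0,0,0.008,0],[0,0,0,0,0,0.01,0],[0,0,0,0,0,0.011,0],[0,0,0,0,0,0.011,0],[0,0,0,0,0,0.011,0]]
  ]
}}

```text
t: 16.55
eef_pos: [0.6199, 0.0949, 0.1089]
ee_rot: [-3.142, -0.0, -1.868]
force: [-1.8, -0.8, 2.3]
width: 0.0005
```

Request:
{"api": "move_arm", "payload": {
  "deltas": [
    [[0,0,0,0,0,0.001,0],[0,0,0,0,0,0.002,0],[0,0,0,0,0,0.002,0],[0,0,0,0,0,0.002,0]]
  ]
}}

```text
t: 16.88
eef_pos: [0.6203, 0.095, 0.1074]
ee_rot: [-3.141, 0.0, -1.868]
force: [0.2, -0.7, 5.5]
width: 0.0005
```

Request:
{"api": "move_arm", "payload": {
  "deltas": [
    [[0,0,0,0,0,-0.002,0],[0,0,0,0,0,-0.002,0],[0,0,0,0,0,-0.002,0]]
  ]
}}

```text
t: 17.13
eef_pos: [0.62, 0.095, 0.1089]
ee_rot: [-3.141, 0.0, -1.868]
force: [1.0, -0.7, 1.9]
width: 0.0002
```

Request:
{"api": "move_arm", "payload": {
  "deltas": [
    [[0,0,0,0,0,-0.001,0],[0,0,0,0,0,-0.001,0],[0,0,0,0,0,-0.001,0]]
  ]
}}

```text
t: 17.38
eef_pos: [0.6197, 0.095, 0.1097]
ee_rot: [3.141, -0.0, -1.868]
force: [0.1, -0.1, 0.9]
width: 0.0003
```

Request:
{"api": "move_arm", "payload": {
  "deltas": [
    [[0,0,0,0,0,0,0],[0,0,0,0,0,0,0]]
  ]
}}

```text
t: 17.55
eef_pos: [0.6197, 0.095, 0.1097]
ee_rot: [3.141, -0.0, -1.868]
force: [-0.4, 0.1, 1.6]
width: 0.0004
```

Lock is ON: 1–2 N at 4–5 mm, where it was 6 N before. I'll lift away clear and check the peg.

Request:
{"api": "move_arm", "payload": {
  "deltas": [
    [[0,0,0,0,0,-0.02,0],[0,0,0,0,0,-0.04,0],[0,0,0,0,0,-0.06,0],[0,0,0,0,0,-0.085,0],[0,0,0,0.02,0.025,-0.085,0],[0,0,0,0.045,0.05,-0.085,0],[0,0,0,0.07,0.08,-0.085,0],[0,0,0,0.1,0.11,-0.085,0],[0,0,0,0.125,0.14,-0.085,0],[0,0,0,0.15,0.17,-0.085,0],[0,0,0,0.15,0.17,-0.085,0],[0,0,0,0.15,0.17,-0.085,0]]
  ]
}}

```text
t: 18.55
eef_pos: [0.4117, 0.0006, 0.1954]
ee_rot: [-3.141, 0.001, -1.868]
force: [0.5, 1.0, 1.0]
width: 0.0004
```

```bash
python3 -c "
from h import *
st()
grab('side','s4.png');grab('top','t4.png')
import cv2
g=cv2.imread('pics/s4.png')[190:290,240:340]; h=cv2.imread('pics/t4.png')[180:280,250:350];cv2.imwrite('pics/s4c.png',cv2.resize(cv2.hconcat([g,h]),None,fx=4,fy=4,interpolation=2))"
```

```text
t 18.55
q [ 4.8580e-01 -6.8800e-02 -5.7670e-01 -4.0000e-04 -1.0612e+00 -7.8300e-01]
eef_pos [0.4117 0.0006 0.1954]
ee_rot [-3.1407e+00  1.4000e-03 -1.8681e+00]
force [0.5145 0.9904 1.0141]
width 0.0004
```

View pics/s4c.png

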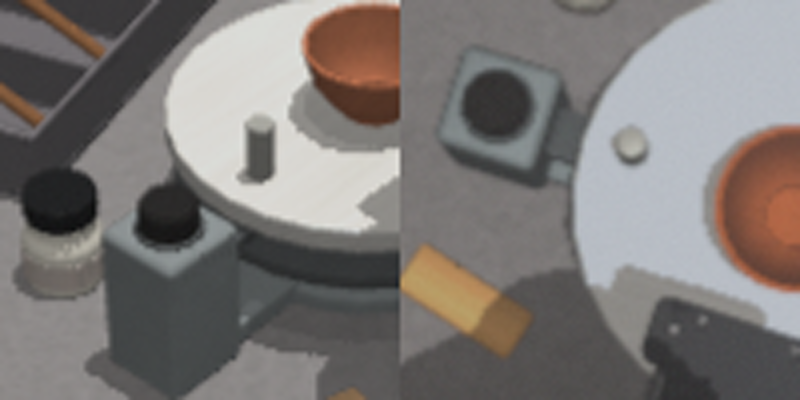

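The peg, now at (630,145) in the top crop, shifted about 1 mm clockwise. That is the residual 0.016 rad snapping into the zero notch. The bowl, small jar and rib are unmoved, and the arm is clear.

```bash
python3 -c "
from h import *
arm.job_done(); print('handed in')"
```

```text
the job is handed in; nothing more can be done
handed in
```

The wheel is turned so the peg lines up with the lock housing, nearest to it, and it is locked there. The job is handed in, at about 18.6 s on the robot's clock.

- **Lock before turning:** A shallow press on the boot met about 6–8 N at 4–6 mm, so the lock was off. The peg then moved freely when I gripped it gently and turned the wheel about 0.7 rad clockwise.
- **Alignment before locking:** The two views disagreed slightly. The top camera put the peg 0.016 rad from the line and the side camera 0.034 rad. Both are within the 0.05 rad that the lock can pull in.
- **Locking:** I pressed the boot once to about 12.9 mm, with a peak reading of 16.4 N, and released it fully.
- **Final checks:** A second shallow press met only 1–2 N at 4–5 mm, so the lock is on. One reading of 5.5 N at 6.6 mm stood out, and I put it down to noise or the arm still moving. The peg shifted about 1 mm towards the line on locking, which fits the notch at 0. I judged this by eye in the last picture and did not recompute the angle. In that picture the bowl, small jar and rib looked unmoved, and the arm was clear of everything.

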